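# Clamp a clay pot in the squeeze-lever bar clamp

### The job

The small square clay pot on the turntable is to have its drain hole drilled: lift it off, stand it upright and square on the clamp's board between the spring pad and the fixed jaw, and let go of it. Then pump the clamp's two upright levers together, moving the sliding jaw only by them, until the pot is held between pad and fixed jaw with the spring pad clearly pushed in but never all the way, or the clay cracks. Finish still holding the levers squeezed, and leave the other garden things where they are.

Things in the scene. Friction and masses are not known exactly. Their poses are not given: they have to be found in the camera images.
- pot_center (a point): Centre of the loose square terracotta pot: 46 x 46 mm outside, 56 mm tall, straight walls 5 mm thick, open at the top, 0.12 to 0.21 kg, fragile. The point is on its axis, half-way up (28 mm above its underside); x and y axes square to its faces, z up. It starts upright, off-centre on the turntable.
- turntable: Round wooden turntable, platter 180 mm across, top 42 mm above the bench, spins freely at a touch; its foot does not move. Origin on its axis at bench height.
- clamp: Bench bar clamp fixed on a plywood board 315 mm long (along the clamp's x), 120 mm wide, 15 mm thick, which does not move; pots stand on the board. Origin at bench height, on the centre line. Its x axis runs along the bar from the levers (x = -100 mm) past the sliding jaw to the fixed jaw (face at x = +100 mm); z up. The toothed bar runs 18 to 34 mm above the bench from the sliding jaw back to the levers; between the pad and the fixed jaw the board is bare.
- fixed_face (a point): Middle of the fixed jaw's gripping face, 45 mm above the bench; the face looks to the clamp's -x. The jaw is 50 mm wide (y), 18 mm thick, its top 72 mm above the bench. Axes as the clamp's.
- pad_face (a point): Middle of the face of the spring pad on the sliding jaw, 45 mm above the bench; it looks to the clamp's +x, towards the fixed jaw. The pad is 36 x 36 mm, 8 mm thick. The sliding jaw behind it is 40 mm wide, its top 70 mm above the bench. Axes as the clamp's.
- jaw (a joint): Position of the sliding jaw in m, growing towards the fixed jaw; at 0 and with the pad out, pad face and fixed jaw are 88 mm apart. Range 0 to 0.058. Friction of about 8 N keeps it where it was pushed.
- pad (a joint): How far the spring pad is pushed in towards the sliding jaw, m: 0 free, 0.014 all the way in. Spring 1.2 N per mm; harder than 20 N cracks the pot (the pad is then all the way in).
- lever_grip (a point): Midpoint between the two upright squeeze levers, 88 mm above the bench: squeeze here. Each is a grey slab 24 mm wide (y), 10 mm thick, top at 105 mm; black cheeks 92 mm long, 48 mm wide over all reach up to 48 mm. They stand one behind the other along the clamp's x, 60 mm over their outer faces released, 32 mm fully squeezed; geared to move equally, so the middle stays put. Axes as the clamp's.
- lever_rear (a joint): How far each lever is squeezed in, m: 0 released, 0.014 fully squeezed (width shrinks by twice this). A 4 to 8 N spring opens them when let go. Squeezing pushes the sliding jaw forward by a ratchet (6 mm teeth) as far as the lever moves after up to 6 mm free play, about 12 mm per full pump; on opening the jaw stays (it may slip back a little if the pad presses hard).
- sprinkling_can: Bystander: blue plastic sprinkling can, 135 mm tall body, origin under its middle.
- bulb_planter: Bystander: standing stainless bulb planter, 190 mm tall, origin under its middle.
- nursery_pots: Bystander: two nested black nursery pots, 122 mm tall, origin under their middle.
- trowel: Bystander: red-handled transplanting trowel lying flat, 300 mm long, origin near the root of its blade, underneath.
There are look-alikes about, which are no part of the job. Several things have the shape of the turntable; the one meant has the colours described above. Of the things that look like the part that bears pot_center, the largest one is meant.

How it is judged:
On the way, in this order (a step that is already met when the one before it is completed fails the run):
1. the pot is lifted clear of the turntable (height (world z) of pot_center above 0.085 m and contact force between pot and turntable below 0.05 N), for 0.1 s.
2. the pot stands on the board between pad and fixed jaw, let go of (z of pot_center in the frame of clamp between 0.039 and 0.047 m and x of pot_center in the frame of fixed_face below -0.02 m and x of pot_center in the frame of pad_face above 0.02 m and y of pot_center in the frame of clamp between -0.015 and 0.015 m and angle between pot_center's own z axis and vertical below 0.1 rad and contact force between the fingers and pot below 0.1 N), for 0.2 s.
At the end, for the whole second after the job is handed in: Pot upright (0.1 rad) and square (0.15 rad) on the board within 15 mm of the centre line, against the fixed jaw (3.5 mm), not touched by the fingers, spring pad pressing it with 2.5 to 20 N (in by over 1.5 mm); robot still holds the levers squeezed in by over 1.5 mm (contact force between pad and pot between 2.5 and 20 N and value of joint each of pad, lever_rear above 0.0015 m and contact force between the fingers and pot below 0.1 N and z of pot_center in the frame of clamp between 0.039 and 0.047 m and x of pot_center in the frame of fixed_face above -0.0265 m and y of pot_center in the frame of clamp between -0.015 and 0.015 m and angle between pot_center's own z axis and vertical below 0.1 rad and (angle between the x axis of pot_center and the x axis of clamp, either way round below 0.15 rad or angle between the x axis of pot_center and the y axis of clamp, either way round below 0.15 rad) and linear speed of pot below 0.02 m/s); the arm keeps its last pose, push and grip.
It fails at once if the pot is cracked: the pad presses it with more than 20 N (contact force between pad and pot above 20 N).
It fails at once if the robot pushes the sliding jaw itself instead of pumping (contact force between any of the fingers, the arm and jaw above 5 N).
It fails at once if a bystander is moved more than 20 mm (distance of any of sprinkling_can, bulb_planter, nursery_pots, trowel from where it was at the start of the episode above 0.02 m).
It also fails if it takes over 54 s, if anything falls off the work surface, if the arm or the gripper's body presses on something with over 40 N, if the wrist force passes 120 N, or if a joint passes its speed limit or range.

### The arm

A 6-joint arm with a two-finger parallel gripper is mounted at the origin on the work surface. World frame = base frame: x ahead of the robot, y to its left, z up, the work surface at z = 0. Lengths are in m, angles in rad, forces in N, time in s.
With the tool pointing down it reaches from about 0.375 to 0.975 m from the base axis. Payload 3.8 kg.
Tool frame: the origin (TCP) lies midway between the tips of the shut fingers; the grasp point (between the pads) lies 19 mm behind it; x points along the fingers, y is the direction in which the jaws open and shut, and the axes are right-handed (so a half turn about x gives the same grasp; the last joint's range is limited). The gripper opens to 85 mm and grips with 20 to 120 N. Pads are 22 mm wide; open, the fingers measure 114 mm over their backs; the gripper's body (76 mm by 85 mm) begins 54 mm behind the grasp point. The pads swing forward as they close: fully open they stand 13 mm farther back than shut.
Start: joints at [-1.232, 0.264, 1.604, -0, 1.274, -0.037], TCP at [0.248, -0.628, 0.231] pointing down, gripper open.
Joint ranges: [-2.63, 2.63], [-0.94, 2.18], [0.31, 2.57], [-1.31, 4.45], [0, 2.66], [-2.55, 2.55]. Speed limits (rad/s): [2.57, 2.57, 3.14, 3.14, 3.14, 3.14].

### API

Orientations are given as a rotation vector (axis times angle).
In Python, from workcell import read_state, read_camera, get_calibration, finish_job gives the robot as it stands. The module is installed in compiled form; this text tells all that it offers.
- The arm moves only by the shell command python3 -m creep 'ROWS' [FORCE]. ROWS is JSON, a list of rows, each a list of 3 entries, a list of its own where there are three numbers: the closure in counts, from 0 (fully open) to 255 (shut), then the shift along the world's x, y, z in mm, then the turn about the world's z in rad. In form: [[hand, [tx, ty, tz], spin], ...]. A call has exactly 8 rows; each row shifts and turns the commanded pose from where the row before left it; what a row does not reach is not made up. A row lasts 1/12 s, in which the tool goes at most 41.7 mm and 7.16 degrees, less where a joint would pass 70% of its speed; a pose out of reach is approached as far as the arm can. A call is refused whole if a number of a shift passes 41.7 or a number of a turn 0.125, either way. A call with a gripper value outside its range is refused whole. The fingers move at their own pace and stop on an object; FORCE is the grip in N (left out, the last holds). Time passes only in rows, so rows that do not move let the fingers close, or fill a call up. It gives the time, the measured TCP pose, the force and the opening at its end, in the units of the state.
- read_state(): the state, without advancing time (a new reading comes with each control period).
- read_camera(name): name is "scene" or "top"; returns (picture, depth): 384x512x3 uint8, blue, green, red; 384x512 float32, m along the optical axis (not along the pixel's ray), 0 where there is no reading.
- get_calibration(name): a dict with "K" (3x3 intrinsics, pixels), "eye" and "orientation" of the camera in the world. Camera axes: x right, y down, z forward; pixel columns grow to the right and rows downward; lengths in m; the calibration is good to about 2 mm. A picture is of the moment at which its call begins. get_calibration takes no time and is no camera call.
- finish_job(): hands the job in, once; it reports no verdict.
The state is a dict: "time": time; "q": joint angles; "joint_vel": joint speeds; "joint_torque": joint torques, N m; "tool_pos": TCP position; "tcp_rot": TCP orientation; "wrist_force": force on the tool from outside, world axes, zero at the start; "torque": the same for the moment, N m; "width": opening from 0.0 (shut) to 1.0 (fully open).
Only numpy, scipy, OpenCV 4.12 (cv2) and the standard library are available. Lean on these libraries where they do the work, as an engineer would, in place of code of your own. Each camera call takes 0.05 s, during which the arm holds its last target.

## Working session

There is one attempt and no reset: what is moved stays moved. The work goes in short steps, Python scripts to look and compute and a shell command to move; the robot and the scene stay as the last step left them, time stands still between calls to the robot, and variables do not carry over. Pictures are saved under pics/ and viewed, and the job is handed in when it is done.

```bash
mkdir -p pics; ls; python3 - <<'E'
from workcell import *
import cv2,numpy as np
for n in ("scene","top"):
    p,d=read_camera(n); cv2.imwrite(f"pics/{n}0.png",p); np.save(f"pics/{n}0.npy",d); print(n,get_calibration(n))
print(read_state())
E
```

```text
pics
scene {'K': array([[445.66263861,   0.        , 258.30774185],
       [  0.        , 445.66263861, 191.86344109],
       [  0.        ,   0.        ,   1.        ]]), 'eye': array([1.54328433, 0.29591466, 0.80656172]), 'orientation': array([-1.43542616, -1.90080418,  1.01777949])}
top {'K': array([[361.45287568,   0.        , 255.81035139],
       [  0.        , 361.45287568, 193.04281074],
       [  0.        ,   0.        ,   1.        ]]), 'eye': array([ 3.38174842e-01, -6.35056944e-04,  1.17250761e+00]), 'orientation': array([-2.16690535,  2.11606633, -0.20466669])}
{'time': 0.1, 'q': array([-1.23189520e+00,  2.64707246e-01,  1.60524146e+00,  8.19721886e-06,
        1.27373288e+00, -3.68795009e-02]), 'joint_vel': array([ 1.87595734e-03,  2.52720660e-04, -3.82004217e-03,  1.83523580e-03,
        9.92210043e-04, -4.49367830e-05]), 'joint_torque': array([ 3.53634105e-04, -5.16709507e+01, -3.68588841e+01, -3.46964825e-06,
        6.32298645e-03,  6.16702721e-06]), 'tool_pos': array([ 0.24751402, -0.627259  ,  0.23006454]), 'tcp_rot': array([ 2.01649056,  0.38557974, -2.0171198 ]), 'wrist_force': array([ 0.4895213 , -0.10508192, -0.51870482]), 'torque': array([ 0.01069352, -0.01424748,  0.00346727]), 'width': 1.0011311474054254}
```

View pics/scene0.png

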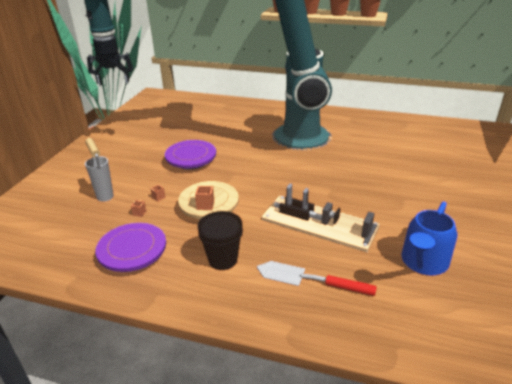

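View pics/top0.png

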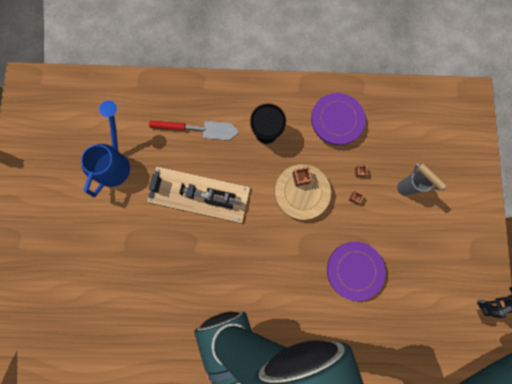

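The scene picture shows the wooden turntable with the pot near (204,195) and the clamp at (320,220). In the top picture the turntable is at (303,192), the pot at (303,177), and the clamp board at (198,195) with its fixed jaw to the left (+y). Next I measure these.

```bash
cat > h.py <<'E'
import numpy as np,cv2
from scipy.spatial.transform import Rotation as R
from workcell import *
def cloud(n,d):
    c=get_calibration(n);K=c["K"];v,u=np.indices(d.shape)
    P=np.stack([(u-K[0,2])/K[0,0]*d,(v-K[1,2])/K[1,1]*d,d],-1)
    return P@R.from_rotvec(c["orientation"]).as_matrix().T+c["eye"]
def ray(n,px,z):
    c=get_calibration(n);K=c["K"];px=np.atleast_2d(px).astype(float)
    r=np.c_[(px[:,0]-K[0,2])/K[0,0],(px[:,1]-K[1,2])/K[1,1],np.ones(len(px))]@R.from_rotvec(c["orientation"]).as_matrix().T
    return c["eye"]+r*((z-c["eye"][2])/r[:,2])[:,None]
E
python3 - <<'E'
from h import *
p=cv2.imread("pics/top0.png");d=np.load("pics/top0.npy");C=cloud("top",d)
Z=C[...,2]
def rect(m,z,name):
    m=m.astype(np.uint8)
    cs,_=cv2.findContours(m,cv2.RETR_EXTERNAL,cv2.CHAIN_APPROX_NONE);c=max(cs,key=cv2.contourArea)[:,0]
    w=ray("top",c,z)[:,:2]
    r=cv2.minAreaRect((w*1000).astype(np.float32));print(name,r,len(c), cv2.boundingRect(c));return r
hsv=cv2.cvtColor(p,cv2.COLOR_BGR2HSV)
roi=np.zeros(Z.shape,bool);roi[150:235,135:260]=1
print("z bench med",np.median(Z[80:100,200:260]))
rect(roi&(Z>0.009),0.015,"board")
roi2=np.zeros(Z.shape,bool);roi2[150:235,265:340]=1
m=roi2&(Z>0.03)&(Z<0.06);rect(roi2&(Z>0.03),0.042,"tt")
rect(roi2&(Z>0.075),0.098,"pot top")
cols=hsv[177,303],hsv[205,303];print(cols)
for y in range(166,190,2): print(Z[y,290:318:2].round(3))
I=cv2.resize(p[150:235,140:340],None,fx=4,fy=4,interpolation=cv2.INTER_CUBIC);cv2.imwrite("pics/zoom.png",I)
s=cv2.imread("pics/scene0.png");cv2.imwrite("pics/zooms.png",cv2.resize(s[170:260,170:390],None,fx=3.6,fy=3.6,interpolation=cv2.INTER_CUBIC))
E
```

```text
z bench med -0.0005296432748838065
board ((528.271240234375, 167.78102111816406), (319.90679931640625, 120.51962280273438), 78.8354263305664) 260 (147, 167, 103, 57)
tt ((541.1856689453125, -168.8271484375), (174.68653869628906, 179.19961547851562), 1.3773314952850342) 160 (274, 165, 57, 55)
pot top ((580.94140625, -160.33518981933594), (48.69420623779297, 48.69168472290039), 13.07340145111084) 56 (293, 167, 19, 18)
(array([  9, 149, 120], dtype=uint8), array([ 17, 105, 197], dtype=uint8))
[-0.     0.001  0.042  0.043  0.043  0.042  0.039  0.043  0.043  0.045
  0.038 -0.    -0.002 -0.002]
[0.038 0.04  0.042 0.04  0.039 0.097 0.097 0.093 0.096 0.097 0.042 0.04
 0.044 0.001]
[0.042 0.044 0.095 0.095 0.095 0.086 0.082 0.076 0.079 0.098 0.044 0.043
 0.043 0.041]
[0.042 0.044 0.096 0.07  0.065 0.057 0.049 0.048 0.072 0.099 0.042 0.044
 0.041 0.043]
[0.042 0.048 0.086 0.098 0.044 0.047 0.048 0.048 0.066 0.092 0.041 0.039
 0.038 0.042]
[0.041 0.042 0.076 0.098 0.044 0.046 0.048 0.05  0.055 0.086 0.097 0.042
 0.043 0.039]
[0.041 0.043 0.068 0.096 0.044 0.046 0.043 0.047 0.055 0.081 0.098 0.04
 0.043 0.04 ]
[0.042 0.044 0.063 0.097 0.047 0.047 0.045 0.046 0.047 0.097 0.1   0.041
 0.037 0.043]
[0.043 0.039 0.05  0.09  0.095 0.097 0.098 0.097 0.094 0.086 0.072 0.039
 0.041 0.04 ]
[0.04  0.042 0.044 0.083 0.083 0.076 0.067 0.059 0.054 0.05  0.045 0.044
 0.044 0.042]
[0.042 0.041 0.043 0.053 0.042 0.044 0.041 0.044 0.044 0.042 0.043 0.042
 0.044 0.038]
[0.046 0.041 0.043 0.038 0.04  0.041 0.045 0.042 0.039 0.042 0.04  0.042
 0.037 0.043]
```

View pics/zoom.png

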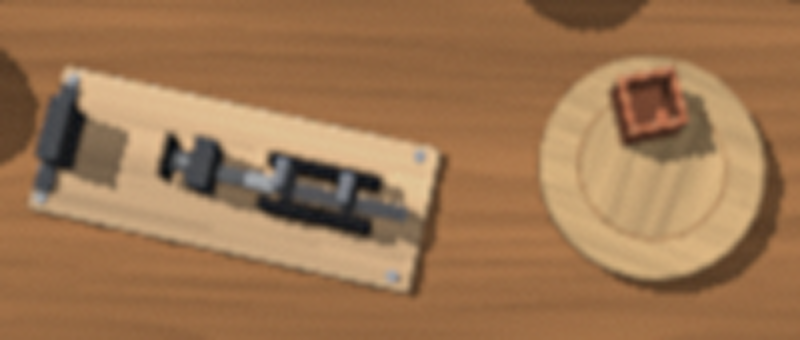

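View pics/zooms.png

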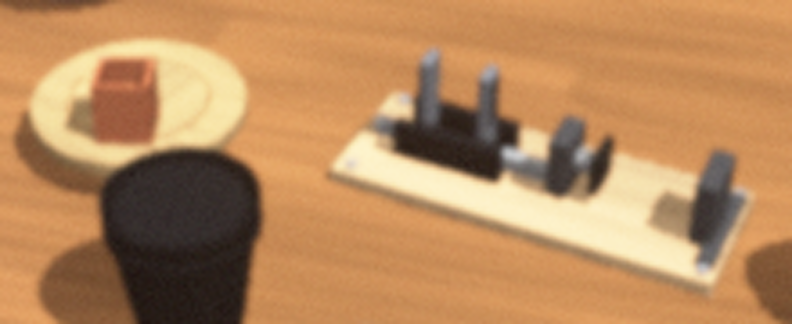

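```bash
cat > clampm.py <<'E'
from h import *
def clampmeas(p,d,verbose=1):
    C=cloud("top",d);Z=C[...,2];roi=np.zeros(Z.shape,bool);roi[150:235,135:260]=1
    hsv=cv2.cvtColor(p,cv2.COLOR_BGR2HSV)
    m=(roi&(Z>0.009)).astype(np.uint8)
    cs,_=cv2.findContours(m,cv2.RETR_EXTERNAL,cv2.CHAIN_APPROX_NONE);c=max(cs,key=cv2.contourArea)[:,0]
    return C,Z,roi,hsv,c
E
python3 - <<'E'
from clampm import *
p=cv2.imread("pics/top0.png");d=np.load("pics/top0.npy")
C,Z,roi,hsv,c=clampmeas(p,d)
w=ray("top",c,0.015)[:,:2]*1000
r=cv2.minAreaRect(w.astype(np.float32));yaw=np.deg2rad(78.835)
ex=np.array([np.cos(yaw),np.sin(yaw)]);ey=np.array([-ex[1],ex[0]])
o=np.array(r[0]);q=(w-o)@np.c_[ex,ey]
# fit long edges
for s in(1,-1):
    e=q[(s*q[:,1]>56)&(abs(q[:,0])<145)];k=np.polyfit(e[:,0],e[:,1],1);print("long",s,k,len(e))
for s in(1,-1):
    e=q[(s*q[:,0]>150)&(abs(q[:,1])<50)];print("short",s,np.median(e[:,0]),len(e),np.polyfit(e[:,1],e[:,0],1))
X=((C[...,:2]*1000-o)@np.c_[ex,ey])
for lo,hi in((.064,.08),(.085,.115),(.04,.055)):
    mm=(roi&(Z>lo)&(Z<hi)).astype(np.uint8);n,l,st,ce=cv2.connectedComponentsWithStats(mm)
    for i in range(1,n):
        if st[i,4]>=4:
            P=X[l==i];print(lo,hi,st[i,4],P.mean(0).round(1),P.min(0).round(1),P.max(0).round(1),Z[l==i].max().round(3))
E
```

```text
long 1 [-1.33329085e-03  5.85415002e+01] 88
long -1 [-1.16308766e-03 -5.82530352e+01] 85
short 1 156.6057235002396 32 [-3.18890112e-02  1.55883279e+02]
short -1 -158.52406626389103 29 [-2.49747851e-03 -1.58481097e+02]
0.064 0.08 104 [132.8   0. ] [124.1 -24.9] [143.6  24.8] 0.077
0.064 0.08 77 [16.9  0.1] [  8.2 -19.8] [26.8 19.8] 0.077
0.085 0.115 32 [-50.9   0.8] [-55.6 -10.1] [-44.  12.] 0.108
0.085 0.115 33 [-101.2    0.9] [-105.7  -12.1] [-95.4  11.6] 0.108
0.04 0.055 25 [126.2   2. ] [124.5 -23.3] [135.6  24.6] 0.055
0.04 0.055 27 [37.6 -0.6] [ 30.1 -16.1] [43.2 10.1] 0.055
0.04 0.055 8 [ 8.4 -8.1] [  7.7 -18.6] [9.1 2.8] 0.054
0.04 0.055 97 [-75.6 -17.7] [-120.7  -24.5] [-29.7  -4.5] 0.054
0.04 0.055 119 [-76.1  17.8] [-120.8    8.6] [-30.3  24.2] 0.054
```

```bash
python3 - <<'E'
from h import *
yaw=1.3746;ex=np.array([np.cos(yaw),np.sin(yaw)]);ey=np.array([-ex[1],ex[0]])
o=np.array([528.27,167.78])+24*ex+.3*ey
print("clamp",o,"lever",o-100*ex,"place",o+74*ex,"fixed",o+100*ex)
s=read_state();M=R.from_rotvec(s["tcp_rot"]).as_matrix();print(M.round(3)); print("tool y yaw",np.arctan2(M[1,1],M[0,1]))
# cross-check with scene camera: pot
d=np.load("pics/scene0.npy");C=cloud("scene",d);p=cv2.imread("pics/scene0.png");
Z=C[...,2];roi=np.zeros(Z.shape,bool);roi[180:220,175:245]=1
P=C[roi&(Z>.09)&(Z<.11)];print(len(P),P.min(0),P.max(0), cv2.minAreaRect((P[:,:2]*1000).astype(np.float32)))
d=np.load("pics/top0.npy");C=cloud("top",d);Z=C[...,2];roi=np.zeros(Z.shape,bool);roi[150:235,265:340]=1
P=C[roi&(Z>.088)&(Z<.11)];print(len(P), cv2.minAreaRect((P[:,:2]*1000).astype(np.float32)))
# scene: levers, jaw, fixed
d=np.load("pics/scene0.npy");C=cloud("scene",d);Z=C[...,2];roi=np.zeros(Z.shape,bool);roi[175:250,255:385]=1
X=(C[...,:2]*1000-o)@np.c_[ex,ey]
for lo,hi in((.03,.069),(.055,.08),(.085,.115)):
    mm=(roi&(Z>lo)&(Z<hi)&(abs(X[...,1])<40)).astype(np.uint8);n,l,st,ce=cv2.connectedComponentsWithStats(mm)
    for i in range(1,n):
        if st[i,4]>=10:
            Q=X[l==i];print(lo,hi,st[i,4],Q.mean(0).round(1),np.percentile(Q,3,0).round(1),np.percentile(Q,97,0).round(1),Z[l==i].max().round(3))
E
```

```text
clamp [532.65431664 191.37804584] lever [513.16031168  93.2965299 ] place [547.07988032 263.95836764] fixed [552.14832161 289.45956179]
[[-0.001  0.367 -0.93 ]
 [ 0.002 -0.93  -0.367]
 [-1.    -0.002 -0.   ]]
tool y yaw -1.1950180184968922
144 [ 0.55568499 -0.1885361   0.09017682] [ 0.71480143 -0.02932337  0.10992996] ((640.9232788085938, -116.61858367919922), (200.72244262695312, 60.040523529052734), 39.789085388183594)
104 ((583.176025390625, -161.47998046875), (46.21049118041992, 46.165042877197266), 12.259000778198242)
0.03 0.069 706 [-62.8  -9.6] [-142.2  -27.3] [25.2 17.5] 0.069
0.03 0.069 117 [112.2 -18.7] [101.6 -29. ] [118.8  15.9] 0.069
0.055 0.08 41 [-122.1   -9.4] [-129.2  -16.4] [-118.3    1.3] 0.08
0.055 0.08 40 [-72.1  -8.3] [-78.5 -16. ] [-68.4   6.6] 0.08
0.055 0.08 94 [-5.5 -7.5] [-15.7 -22.6] [ 1.8 13.9] 0.073
0.055 0.08 34 [22.5 -5.2] [ 17.8 -22. ] [25.6 14. ] 0.065
0.055 0.08 121 [110.6  -8.9] [101.3 -28.2] [118.4  19.3] 0.075
0.085 0.115 49 [-122.5   -5.7] [-127.8  -16.1] [-118.8    8.5] 0.108
0.085 0.115 47 [-72.5  -6.3] [-77.6 -15.5] [-68.4   6.1] 0.107
```

```bash
python3 -m creep '[[0,[21,29,-3],-0.01],[0,[21,29,-3],-0.01],[0,[21,29,-3],-0.01],[0,[21,29,-3],-0.01],[0,[21,29,-3],-0.01],[0,[21,29,-3],-0.01],[0,[21,29,-3],-0.01],[0,[21,29,-3],-0.01]]' 30; python3 -m creep '[[0,[21,29,-3],-0.01],[0,[21,29,-3],-0.01],[0,[21,29,-3],-0.01],[0,[21,29,-3],-0.01],[0,[21,29,-3],-0.01],[0,[21,29,-3],-0.01],[0,[21,29,-3],-0.01],[0,[0,0,0],0]]'
python3 - <<'E'
from h import *
p,d=read_camera("top");cv2.imwrite("pics/t1.png",p);np.save("pics/t1.npy",d)
p,d=read_camera("scene");cv2.imwrite("pics/s1.png",p)
E
```

```text
time: 0.77
tool_pos: [0.4162, -0.3941, 0.2067]
tcp_rot: [2.063, 0.307, -2.064]
wrist_force: [0.8, -0.2, -0.0]
width: 1.005
time: 1.43
tool_pos: [0.5651, -0.1876, 0.1851]
tcp_rot: [2.102, 0.246, -2.1]
wrist_force: [-0.4, 0.1, -0.7]
width: 1.003
```

```bash
python3 - <<'E'
from h import *
# refine pad from t0 scene/top
d=np.load("pics/top0.npy");C=cloud("top",d);Z=C[...,2]
yaw=1.3746;ex=np.array([np.cos(yaw),np.sin(yaw)]);ey=np.array([-ex[1],ex[0]]);o=np.array([532.65,191.38])
X=(C[...,:2]*1000-o)@np.c_[ex,ey]
m=(abs(X[...,1])<9)&(abs(X[...,0]-8)<25)&(Z>.02)&(Z<.12)
i=np.argsort(X[m][:,0])
for a,b in zip(X[m][i],Z[m][i]): print(a.round(1),round(b*1000),end='; ')
E
```

```text
[-16.9   2.8] 31; [-16.6   5.2] 25; [-16.3  -7.8] 45; [-16.1   8. ] 60; [-16.    7.7] 39; [-15.9   2.5] 47; [-15.9  -8.6] 22; [-15.8  -0.1] 51; [-15.8  -5.1] 59; [-15.8  -5.6] 38; [-15.8   2.7] 66; [-15.7  -0.6] 29; [-15.7  -7.7] 62; [-15.6  -3.2] 33; [-15.5   0.1] 69; [-15.4   5. ] 60; [-15.4  -3. ] 52; [-15.2   4.5] 39; [-14.7  -3. ] 69; [-14.4   7. ] 71; [-14.4  -5.7] 71; [-13.3  -9. ] 70; [-12.8   3.5] 67; [-12.6   0.8] 70; [-11.9  -2.2] 70; [-11.1  -5.3] 70; [-10.9   7.4] 68; [-10.2   4.4] 69; [-10.    1.8] 72; [-9.6 -8.9] 66; [-8.9 -1.5] 70; [-8.2  8.2] 70; [-8.  -4.6] 69; [-7.6  5.3] 71; [-7.  -7.8] 68; [-6.8  2.3] 71; [-5.4 -1.2] 67; [-4.1 -4.6] 65; [-3.8 -7.3] 67; [-3.8  5.5] 67; [-3.7  2.9] 70; [-3.2  0.1] 71; [-2.  -3.3] 69; [-0.8  3.7] 71; [-0.7  6.1] 66; [-0.6  1. ] 73; [-0.6 -6.8] 66; [ 1.5 -2.9] 67; [2.3 6.8] 66; [ 2.8 -6.3] 64; [6.1 1.8] 52; [ 6.8 -1.2] 52; [7.8 5.9] 54; [ 7.9 -4.6] 51; [ 8.3 -7.4] 53; [8.4 8.1] 48; [8.5 2.9] 55; [ 9.7 -0.5] 53; [11.  -3.9] 50; [11.7  0.9] 58; [12.2  8.3] 44; [12.3  5.7] 47; [12.6 -7.5] 47; [12.9  2.7] 48; [14.5 -3.5] 48; [15.9  3.4] 49; [16.   0.7] 52; [16.7  5.6] 41; [16.7 -4.8] 56; [17.   7.9] 54; [17.1 -7.8] 40; [17.1 -2.5] 50; [17.7 -0.3] 62; [17.9 -8.2] 54; [18.2  4.6] 52; [18.7  1.7] 53; [18.7  7. ] 28; [18.8 -6.1] 64; [19.1 -3.7] 59; [19.2  6.5] 61; [19.4  3.8] 64; [20.7  0.4] 62; [21.3 -2.6] 62; [21.8  7.4] 63; [22.2 -5.7] 62; [22.9 -8.6] 63; [23.4  1.3] 63; [23.5  3.8] 59; [24.2 -1.8] 63; [24.6 -4.6] 65; [25.2  7.9] 62; [25.9  4.9] 62;
```

View pics/s1.png

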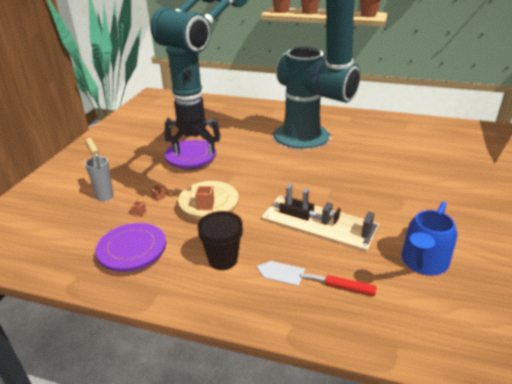

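```bash
cat > st.py <<'E'
from h import *
s=read_state();M=R.from_rotvec(s["tcp_rot"]).as_matrix()
print(s["time"].__round__(2),(s["tool_pos"]*1000).round(1),"yyaw",np.arctan2(M[1,1],M[0,1]).round(4),"F",s["wrist_force"].round(2),"T",s["torque"].round(2),"w",round(s["width"]*85,2))
E
python3 st.py
python3 - <<'E'
from h import *
c=get_calibration("scene");p=R.from_rotvec(c["orientation"]).as_matrix().T@(read_state()["tool_pos"]-c["eye"]);print(c["K"]@p/p[2])
E
```

```text
1.53 [ 562.9 -191.4  185.5] yyaw -1.3417 F [-0.23 -0.4   0.05] T [-0.04 -0.02  0.01] w 85.01
[194.44365941 157.62530584   1.        ]
```

```bash
python3 -m creep '[[0,[10,15,-10],-0.01],[0,[10,15,-20],0],[0,[0,0,-20],0],[0,[0,0,-15],0],[0,[0,0,0],0],[0,[0,0,0],0],[0,[0,0,0],0],[0,[0,0,0],0]]'; python3 st.py
python3 - <<'E'
from h import *
p,d=read_camera("scene");cv2.imwrite("pics/s2.png",cv2.resize(p[100:240,130:330],None,fx=4,fy=4,interpolation=cv2.INTER_CUBIC))
E
```

```text
time: 2.2
tool_pos: [0.5835, -0.164, 0.123]
tcp_rot: [2.11, 0.226, -2.105]
wrist_force: [0.3, 0.7, -0.4]
width: 1.002
2.2 [ 583.5 -164.   123. ] yyaw -1.356 F [ 0.27  0.71 -0.45] T [ 0.01 -0.02  0.01] w 85.14
```

View pics/s2.png

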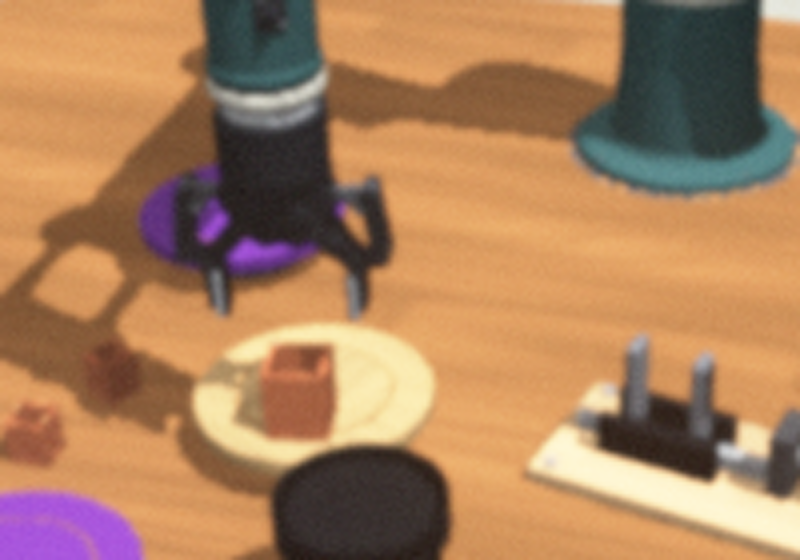

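Finger tips at (220,310) and (357,312) in the zoom straddle the pot, which is centred at (298,390). Descending.

```bash
python3 -m creep '[[0,[0,0,-12],0],[0,[0,0,-12],0],[0,[0,0,-12],0],[0,[0,0,-12],0],[0,[0,0,-10],0],[0,[0,0,0],0],[0,[0,0,0],0],[0,[0,0,0],0]]' 30; python3 st.py
python3 - <<'E'
from h import *
p,d=read_camera("scene");cv2.imwrite("pics/s3.png",cv2.resize(p[100:240,130:330],None,fx=4,fy=4,interpolation=cv2.INTER_CUBIC))
E
```

```text
time: 2.92
tool_pos: [0.5829, -0.1629, 0.0632]
tcp_rot: [2.107, 0.228, -2.108]
wrist_force: [0.1, -0.1, -0.0]
width: 1.005
2.92 [ 582.9 -162.9   63.2] yyaw -1.3549 F [ 0.15 -0.12 -0.01] T [-0.01  0.04 -0.05] w 85.39
```

View pics/s3.png

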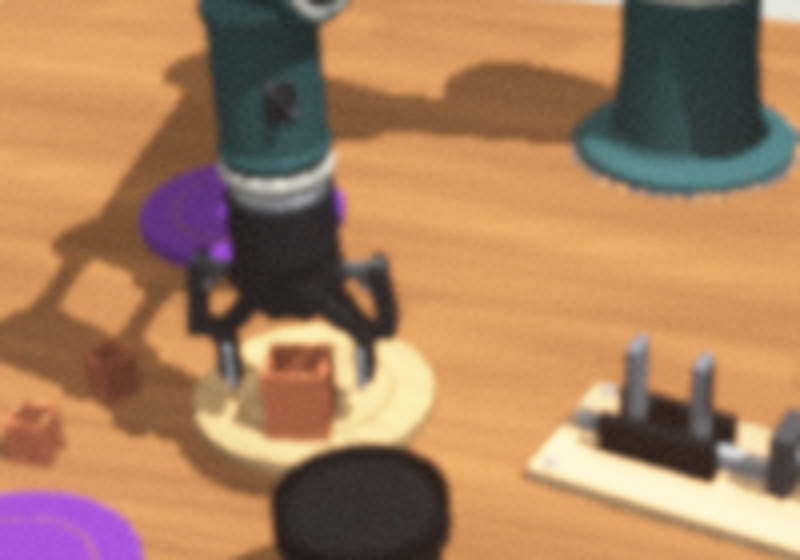

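```bash
python3 - <<'E'
from h import *
c=get_calibration("scene");Rm=R.from_rotvec(c["orientation"]).as_matrix().T
def pr(P):
    p=Rm@(np.array(P)-c["eye"]);u=c["K"]@p/p[2];return ((u[:2]-[130,100])*4).round()
y=np.array([np.cos(-1.355),np.sin(-1.355),0])*.0425
t=np.array([.583,-.163,.075])
print(pr(t+y),pr(t-y),pr([.583,-.163,.098]),pr([.583,-.163,.042]))
d=np.load("pics/scene0.npy");p=cv2.imread("pics/scene0.png");C=cloud("scene",d)
h=cv2.cvtColor(p,cv2.COLOR_BGR2HSV)
m=(h[...,0]<13)&(h[...,1]>120)&(C[...,2]>.05);m[:180]=0;m[225:]=0;m[:,:185]=0;m[:,225:]=0
P=C[m];print(len(P),P.mean(0),np.percentile(P,[2,98],0))
cs,_=cv2.findContours(m.astype(np.uint8),0,1);c0=max(cs,key=cv2.contourArea);print((np.array(cv2.boundingRect(c0))[:2]-[130,100])*4,np.array(cv2.boundingRect(c0))[2:]*4)
E
```

```text
[240. 381.] [357. 384.] [296. 356.] [302. 419.]
363 [ 0.6037126  -0.15479379  0.08563751] [[ 0.5631212  -0.18335381  0.05197937]
 [ 0.61293803 -0.13594675  0.10030122]]
[260 344] [76 92]
```

```bash
python3 -m creep '[[150,[0,0,0],0],[150,[0,0,0],0],[150,[0,0,0],0],[150,[0,0,0],0],[150,[0,0,0],0],[150,[0,0,0],0],[150,[0,0,0],0],[150,[0,0,0],0]]' 30; python3 st.py
```

```text
time: 3.63
tool_pos: [0.5832, -0.1631, 0.064]
tcp_rot: [2.108, 0.228, -2.106]
wrist_force: [-0.2, -0.7, 5.0]
width: 0.533
3.63 [ 583.2 -163.1   64. ] yyaw -1.355 F [-0.16 -0.7   5.02] T [ 0.08  0.09 -0.02] w 45.29
```

```bash
python3 -m creep '[[150,[0,0,5],0],[150,[0,0,10],0],[150,[0,0,15],0],[150,[0,0,15],0],[150,[0,0,20],0],[150,[0,0,10],0],[150,[0,0,0],0],[150,[0,0,0],0]]'; python3 st.py
python3 - <<'E'
from h import *
p,d=read_camera("scene");cv2.imwrite("pics/s4.png",cv2.resize(p[100:240,130:330],None,fx=4,fy=4,interpolation=cv2.INTER_CUBIC));np.save("pics/s4.npy",d);cv2.imwrite("pics/s4r.png",p)
E
```

```text
time: 4.3
tool_pos: [0.583, -0.163, 0.1388]
tcp_rot: [2.109, 0.228, -2.106]
wrist_force: [-0.7, -1.2, -1.6]
width: 0.531
4.3 [ 583.  -163.   138.8] yyaw -1.355 F [-0.69 -1.18 -1.6 ] T [ 0.04  0.02 -0.  ] w 45.17
```

View pics/s4.png

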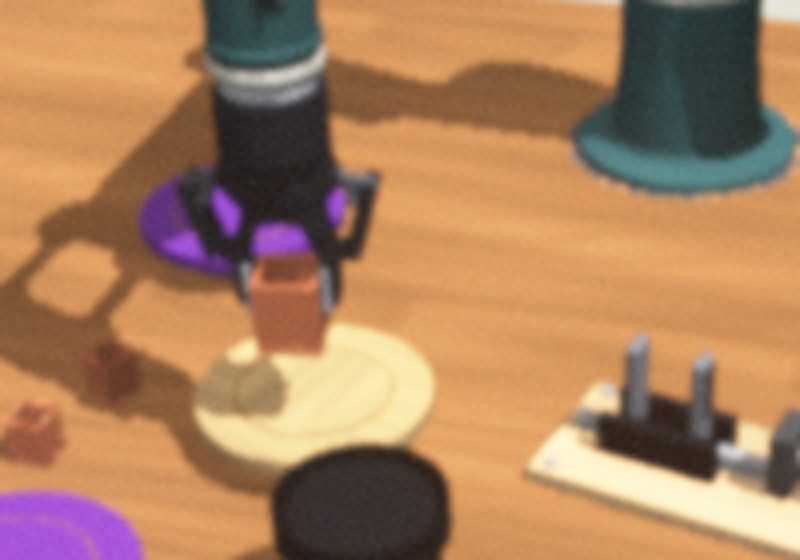

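```bash
python3 -m creep '[[150,[0,10,20],0.03],[150,[-2,20,15],0.07],[150,[-3,30,0],0.1],[150,[-3,35,0],0.1],[150,[-3,35,0],0.1],[150,[-3,35,0],0.1],[150,[-3,35,0],0.1],[150,[-3,35,0],0.1]]'; python3 -m creep '[[150,[-3,35,0],0.1],[150,[-3,35,0],0.1],[150,[-3,35,0],0.1],[150,[-3,35,0],0.09],[150,[-3,30,0],0.05],[150,[-3,19,0],0.02],[150,[-1.5,0,0],0],[150,[0,0,0],0]]';python3 -m creep '[[150,[0,0,-10],0],[150,[0,0,-20],0],[150,[0,0,-20],0],[150,[0,0,-15],0],[150,[0,0,0],0],[150,[0,0,0],0],[150,[0,0,0],0],[150,[0,0,0],0]]'; python3 st.py
python3 - <<'E'
from h import *
p,d=read_camera("scene");cv2.imwrite("pics/s5.png",cv2.resize(p[120:260,240:440],None,fx=4,fy=4,interpolation=cv2.INTER_CUBIC));np.save("pics/s5.npy",d);cv2.imwrite("pics/s5r.png",p)
E
```

```text
time: 5.02
tool_pos: [0.5611, 0.0735, 0.1713]
tcp_rot: [1.668, 0.829, -1.673]
wrist_force: [0.3, -0.2, -0.6]
width: 0.535
time: 5.68
tool_pos: [0.5416, 0.2616, 0.1713]
tcp_rot: [1.347, 1.112, -1.353]
wrist_force: [0.4, -0.9, -2.5]
width: 0.533
time: 6.35
tool_pos: [0.5444, 0.261, 0.1096]
tcp_rot: [1.354, 1.109, -1.35]
wrist_force: [0.2, 0.9, -1.4]
width: 0.534
6.35 [544.4 261.  109.6] yyaw -0.1959 F [ 0.17  0.9  -1.4 ] T [0.01 0.01 0.02] w 45.35
```

View pics/s5.png

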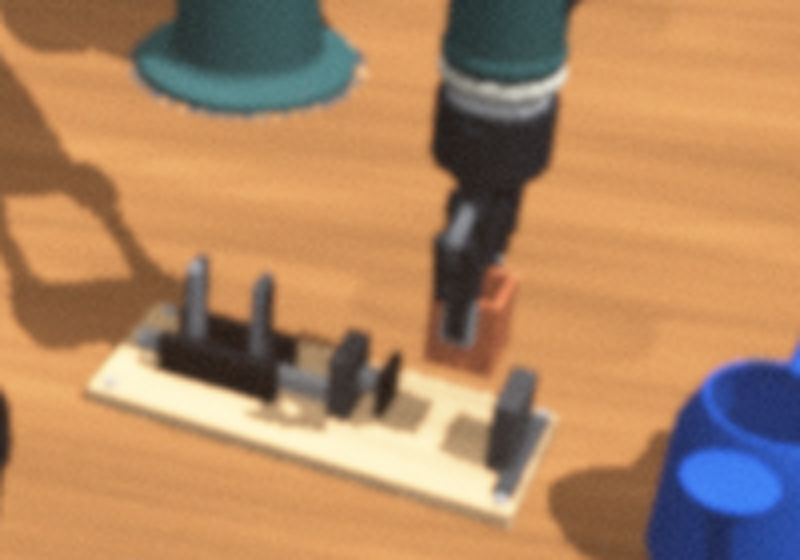

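```bash
cat > pot.py <<'E'
from h import *
yaw=1.3746;ex=np.array([np.cos(yaw),np.sin(yaw)]);ey=np.array([-ex[1],ex[0]]);o=np.array([532.65,191.38])
def pot(p,d,cam="scene",roi=(150,260,300,400),zmin=.02):
    C=cloud(cam,d);h=cv2.cvtColor(p,cv2.COLOR_BGR2HSV)
    m=(h[...,0]<13)&(h[...,1]>110)&(C[...,2]>zmin)
    b=np.zeros_like(m);b[roi[0]:roi[1],roi[2]:roi[3]]=1;m&=b
    X=np.dstack([(C[...,:2]*1000-o)@np.c_[ex,ey],C[...,2]*1000])
    X=X[m];X=X[abs(X[:,0])<150];print(len(X),np.percentile(X,[3,20,50,80,97],0).round(1).tolist());return X
E
python3 - <<'E'
from pot import *
print(((np.array([544.4,261.0])-o)@np.c_[ex,ey]))
pot(cv2.imread("pics/s5r.png"),np.load("pics/s5.npy"))
pot(cv2.imread("pics/s5r.png"),np.load("pics/s5.npy"),zmin=.12)
E
```

```text
[70.57489699  2.04714813]
388 [[-68.6, -27.9, 47.7], [54.7, -21.2, 94.0], [82.7, -18.2, 118.1], [93.9, 14.4, 142.3], [95.5, 22.9, 241.8]]
186 [[48.4, -52.6, 121.5], [62.4, -21.2, 129.0], [85.4, -12.5, 139.5], [94.0, 19.0, 164.7], [104.0, 25.5, 260.6]]
```

```bash
python3 -m creep '[[150,[2,0.5,-10],0],[150,[0,0,-15],0],[150,[0,0,-15],0],[150,[0,0,-15],0],[150,[0,0,-10],0],[150,[0,0,-3],0],[150,[0,0,0],0],[150,[0,0,0],0]]'; python3 st.py
python3 - <<'E'
from h import *
p,d=read_camera("scene");cv2.imwrite("pics/s6.png",cv2.resize(p[120:260,240:440],None,fx=4,fy=4,interpolation=cv2.INTER_CUBIC));np.save("pics/s6.npy",d);cv2.imwrite("pics/s6r.png",p)
from pot import *
pot(p,d)
E
```

```text
time: 7.07
tool_pos: [0.5457, 0.2618, 0.0407]
tcp_rot: [1.352, 1.11, -1.351]
wrist_force: [0.2, 1.0, -1.2]
width: 0.536
7.07 [545.7 261.8  40.7] yyaw -0.1949 F [ 0.2   1.02 -1.24] T [ 0.03 -0.03  0.04] w 45.52
338 [[-70.2, -28.9, 22.8], [52.7, -22.9, 32.6], [82.0, -19.4, 56.9], [93.0, 12.5, 74.9], [96.6, 22.4, 192.7]]
```

View pics/s6.png

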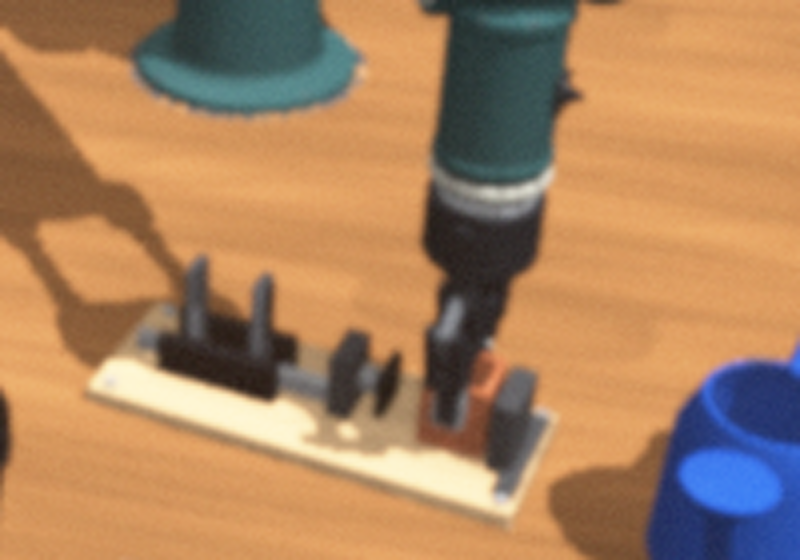

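```bash
python3 -m creep '[[150,[0,0,-1],0],[150,[0,0,-1],0],[150,[0,0,-1],0],[150,[0,0,-0.5],0],[150,[0,0,0],0],[150,[0,0,0],0],[150,[0,0,0],0],[150,[0,0,0],0]]'; python3 st.py
```

```text
time: 7.78
tool_pos: [0.5454, 0.2617, 0.037]
tcp_rot: [1.352, 1.11, -1.351]
wrist_force: [0.3, 0.0, -0.1]
width: 0.53
7.78 [545.4 261.7  37. ] yyaw -0.195 F [ 0.31  0.04 -0.09] T [0.01 0.06 0.05] w 45.02
```

```bash
python3 -m creep '[[150,[0,0,-0.5],0],[150,[0,0,-0.5],0],[150,[0,0,0],0],[150,[0,0,0],0],[150,[0,0,0],0],[150,[0,0,0],0],[150,[0,0,0],0],[150,[0,0,0],0]]'; python3 st.py
```

```text
time: 8.45
tool_pos: [0.5455, 0.2617, 0.037]
tcp_rot: [1.352, 1.11, -1.351]
wrist_force: [-3.0, -1.1, 6.4]
width: 0.533
8.45 [545.5 261.7  37. ] yyaw -0.195 F [-2.98 -1.14  6.38] T [-0.19  0.49 -0.01] w 45.34
```

```bash
python3 -m creep '[[150,[0,0,0.7],0],[100,[0,0,0],0],[60,[0,0,0],0],[0,[0,0,0],0],[0,[0,0,0],0],[0,[0,0,0],0],[0,[0,0,0],0],[0,[0,0,0],0]]'; python3 st.py
python3 - <<'E'
from h import *
p,d=read_camera("scene");cv2.imwrite("pics/s7.png",cv2.resize(p[120:260,240:440],None,fx=4,fy=4,interpolation=cv2.INTER_CUBIC));np.save("pics/s7.npy",d);cv2.imwrite("pics/s7r.png",p)
E
```

```text
time: 9.12
tool_pos: [0.5452, 0.2616, 0.0364]
tcp_rot: [1.351, 1.111, -1.352]
wrist_force: [0.9, -0.2, -0.2]
width: 0.998
9.12 [545.2 261.6  36.4] yyaw -0.195 F [ 0.88 -0.24 -0.15] T [-0.01 -0.02  0.02] w 84.82
```

View pics/s7.png

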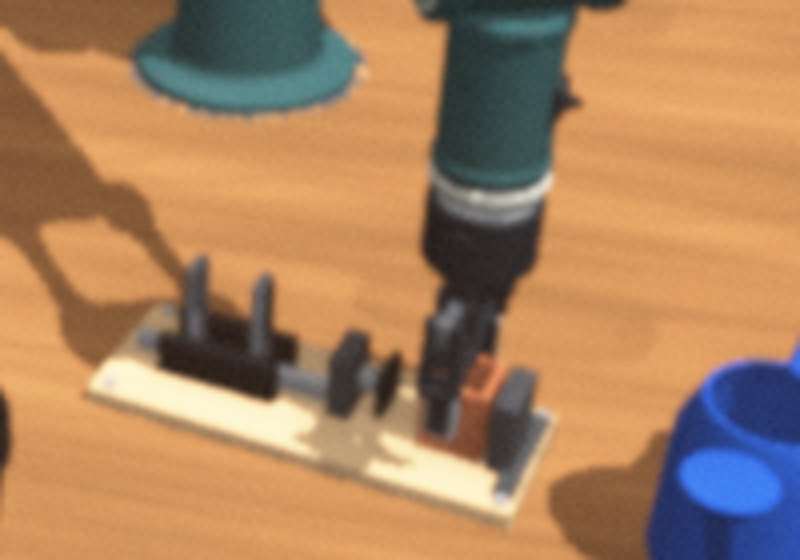

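```bash
python3 -m creep '[[0,[0,0,5],0],[0,[0,0,12],0],[0,[0,0,18],0],[0,[0,0,25],0],[0,[0,0,25],0],[0,[0,0,25],0],[0,[0,0,18],0.05],[0,[-2,-11,0],0.12]]'; python3 -m creep '[[0,[-3,-16,0],0.12],[0,[-3,-16,0],0.12],[0,[-3,-16,0],0.12],[0,[-3,-16,0],0.12],[0,[-3,-16,0],0.12],[0,[-3,-16,0],0.12],[0,[-3,-16,0],0.12],[0,[-3,-16,0],0.12]]';  python3 -m creep '[[0,[-3,-16,0],0.12],[0,[-3,-13.5,0],0.12],[0,[0,0,0],0.12],[0,[0,0,0],0.08],[0,[0,0,0],0],[0,[0,0,0],0],[0,[0,0,0],0],[0,[0,0,0],0]]'; python3 st.py
python3 - <<'E'
from pot import *
p,d=read_camera("scene");cv2.imwrite("pics/s8.png",cv2.resize(p[120:260,240:440],None,fx=4,fy=4,interpolation=cv2.INTER_CUBIC));np.save("pics/s8.npy",d);cv2.imwrite("pics/s8r.png",p)
pot(p,d)
p,d=read_camera("top");cv2.imwrite("pics/t8.png",cv2.resize(p[140:240,120:280],None,fx=5,fy=5,interpolation=cv2.INTER_CUBIC));np.save("pics/t8.npy",d);cv2.imwrite("pics/t8r.png",p)
pot(p,d,"top",(150,235,135,260))
E
```

```text
time: 9.83
tool_pos: [0.5471, 0.2533, 0.1718]
tcp_rot: [1.234, 1.195, -1.215]
wrist_force: [0.6, 0.1, 0.0]
width: 0.999
time: 10.5
tool_pos: [0.5194, 0.1219, 0.1659]
tcp_rot: [0.494, 1.512, -0.492]
wrist_force: [0.4, -1.2, 0.7]
width: 0.999
time: 11.17
tool_pos: [0.5134, 0.0933, 0.1649]
tcp_rot: [0.155, 1.565, -0.154]
wrist_force: [-0.7, -0.8, -1.3]
width: 0.997
11.17 [513.4  93.3 164.9] yyaw 1.3739 F [-0.74 -0.76 -1.27] T [ 0.02  0.03 -0.01] w 84.75
484 [[-66.5, -24.4, 22.2], [55.3, -22.1, 36.6], [71.2, -19.1, 54.5], [87.6, 18.4, 68.4], [95.8, 22.2, 86.2]]
146 [[-36.2, -19.2, 20.5], [78.1, -12.3, 36.8], [91.2, 5.0, 60.8], [92.6, 21.1, 70.9], [101.3, 25.2, 536.0]]
```

View pics/s8.png

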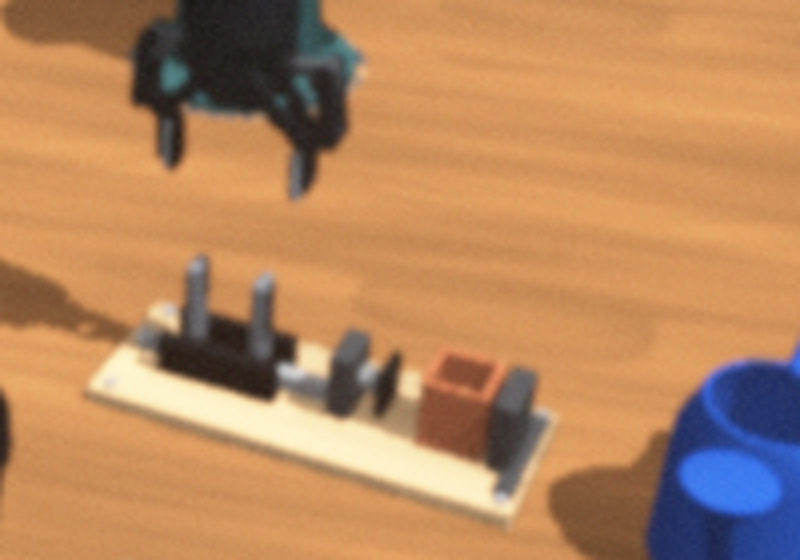

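View pics/t8.png

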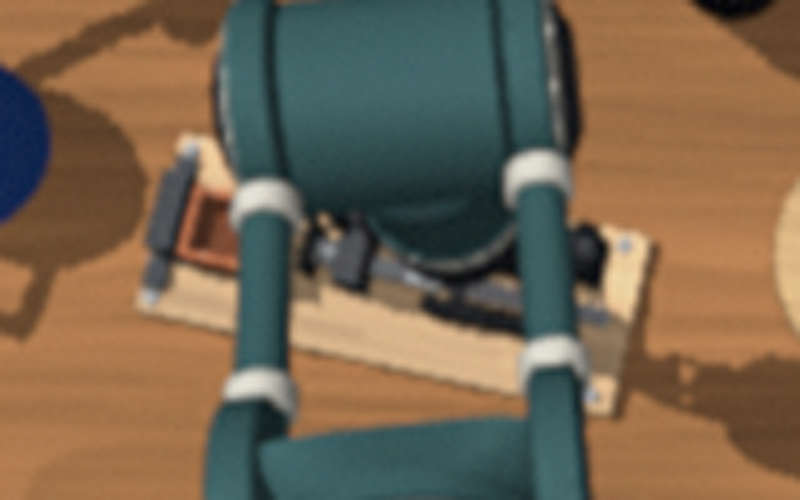

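```bash
python3 -m creep '[[0,[0,0,-10],0],[0,[0,0,-15],0],[0,[0,0,-15],0],[0,[0,0,-10],0],[0,[0,0,0],0],[0,[0,0,0],0],[0,[0,0,0],0],[0,[0,0,0],0]]'; python3 st.py
python3 - <<'E'
from pot import *
p,d=read_camera("scene");cv2.imwrite("pics/s9.png",cv2.resize(p[120:260,240:440],None,fx=4,fy=4,interpolation=cv2.INTER_CUBIC))
E
```

```text
time: 11.93
tool_pos: [0.5141, 0.0932, 0.1154]
tcp_rot: [0.154, 1.564, -0.153]
wrist_force: [0.3, -0.5, -0.5]
width: 0.998
11.93 [514.1  93.2 115.4] yyaw 1.3749 F [ 0.28 -0.45 -0.53] T [ 0.01 -0.03  0.04] w 84.85
```

View pics/s9.png

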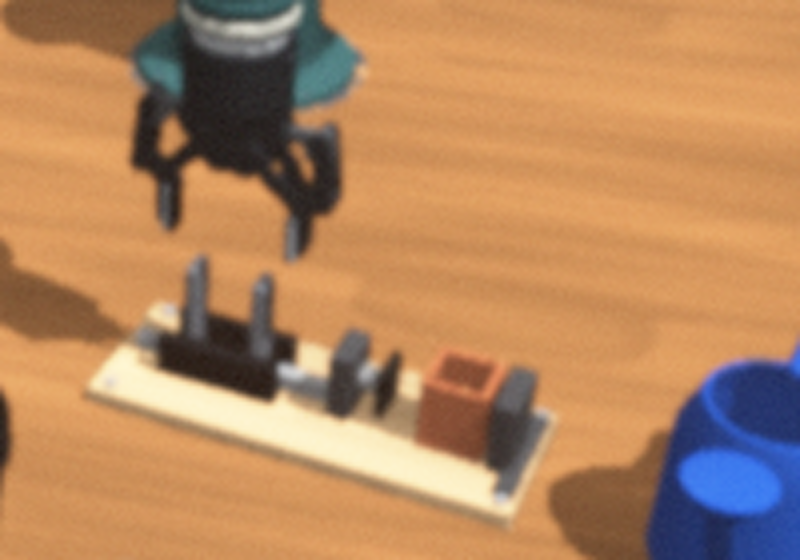

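```bash
python3 -m creep '[[0,[0,0,-10],0],[0,[0,0,-12],0],[0,[0,0,-12],0],[0,[0,0,-9],0],[0,[0,0,0],0],[0,[0,0,0],0],[0,[0,0,0],0],[0,[0,0,0],0]]'; python3 st.py
python3 - <<'E'
from pot import *
p,d=read_camera("scene");cv2.imwrite("pics/s10.png",cv2.resize(p[120:260,240:440],None,fx=4,fy=4,interpolation=cv2.INTER_CUBIC));cv2.imwrite("pics/s10r.png",p);np.save("pics/s10.npy",d)
E
```

```text
time: 12.65
tool_pos: [0.5138, 0.0932, 0.0719]
tcp_rot: [0.154, 1.564, -0.154]
wrist_force: [0.2, -0.0, 1.1]
width: 1.001
12.65 [513.8  93.2  71.9] yyaw 1.375 F [ 0.23 -0.03  1.05] T [ 0.02  0.01 -0.01] w 85.05
```

View pics/s10.png

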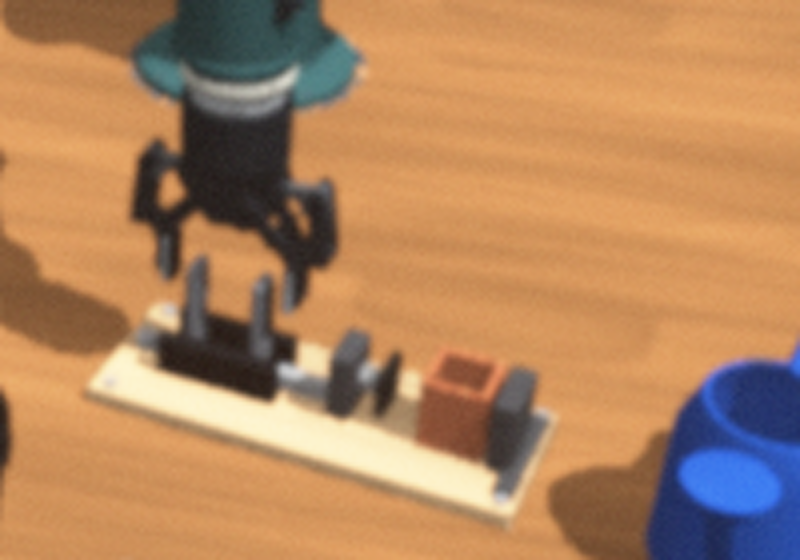

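```bash
python3 -m creep '[[80,[0,0,0],0],[110,[0,0,0],0],[152,[0,0,0],0],[152,[0,0,0],0],[152,[0,0,0],0],[152,[0,0,0],0],[152,[0,0,0],0],[152,[0,0,0],0]]' 40; python3 st.py
python3 - <<'E'
from pot import *
p,d=read_camera("scene");cv2.imwrite("pics/s11.png",cv2.resize(p[120:260,240:440],None,fx=4,fy=4,interpolation=cv2.INTER_CUBIC));cv2.imwrite("pics/s11r.png",p);np.save("pics/s11.npy",d)
E
```

```text
time: 13.37
tool_pos: [0.5144, 0.0931, 0.0736]
tcp_rot: [0.154, 1.563, -0.153]
wrist_force: [-3.1, -1.5, 10.0]
width: 0.404
13.37 [514.4  93.1  73.6] yyaw 1.3751 F [-3.15 -1.54 10.02] T [-0.16  0.46 -0.02] w 34.35
```

View pics/s11.png

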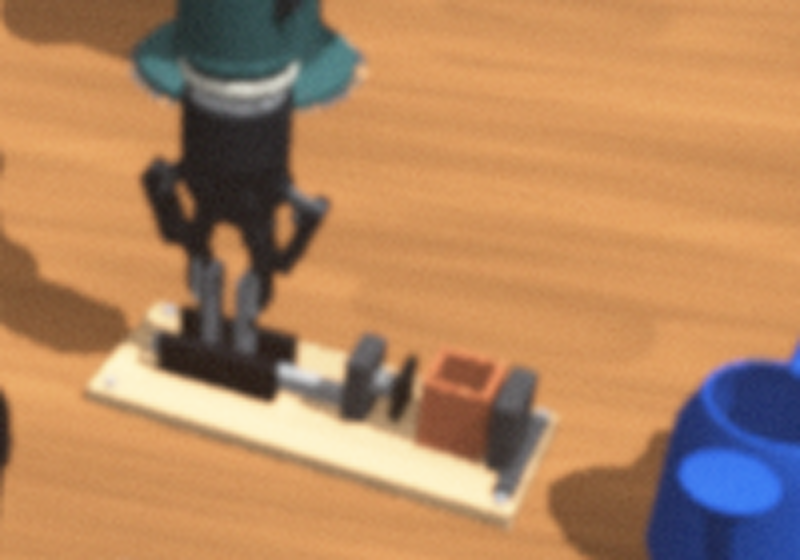

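```bash
cat > jaw.py <<'E'
from pot import *
def jaw(p,d):
    C=cloud("scene",d);Z=C[...,2]*1000;X=(C[...,:2]*1000-o)@np.c_[ex,ey]
    g=cv2.cvtColor(p,cv2.COLOR_BGR2HSV)
    dark=(g[...,1]<110)
    m=dark&(abs(X[...,1])<24)&(X[...,0]>-30)&(X[...,0]<85)&(Z>50)&(Z<76)
    n,l,st,_=cv2.connectedComponentsWithStats(m.astype(np.uint8),connectivity=4)
    for i in range(1,n):
        if st[i,4]>=12:
            x=X[l==i][:,0];print("comp",st[i,4],"mean",x.mean().round(1),np.percentile(x,[5,50,95]).round(1),"zmax",Z[l==i].max().round(),st[i,:4])
if __name__=="__main__":
    import sys
    for k in sys.argv[1:]: print(k);jaw(cv2.imread(f"pics/{k}r.png"),np.load(f"pics/{k}.npy"))
E
python3 jaw.py s8 s10 s11
```

```text
s8
comp 146 mean 1.2 [-14.2  -1.   25.1] zmax 73.0 [322 202  18  16]
s10
comp 138 mean 1.3 [-14.   -0.9  24.8] zmax 73.0 [322 202  17  16]
s11
comp 142 mean 12.4 [-3.4 10.3 35.9] zmax 74.0 [326 203  17  16]
```

```bash
python3 -m creep '[[110,[0,0,0],0],[60,[0,0,0],0],[50,[0,0,0],0],[50,[0,0,-0.5],0],[50,[0,0,0],0],[50,[0,0,0],0],[50,[0,0,0],0],[50,[0,0,0],0]]'; python3 st.py;  python3 -m creep '[[80,[0,0,0],0],[110,[0,0,0],0],[140,[0,0,0],0],[152,[0,0,0],0],[152,[0,0,0],0],[152,[0,0,0],0],[152,[0,0,0],0],[152,[0,0,0],0]]' 40; python3 st.py
python3 - <<'E'
from jaw import *
p,d=read_camera("scene");cv2.imwrite("pics/s12.png",cv2.resize(p[120:260,240:440],None,fx=4,fy=4,interpolation=cv2.INTER_CUBIC));cv2.imwrite("pics/s12r.png",p);np.save("pics/s12.npy",d)
jaw(p,d)
E
```

```text
time: 14.08
tool_pos: [0.5131, 0.0931, 0.0708]
tcp_rot: [0.154, 1.566, -0.154]
wrist_force: [-0.0, -0.3, -0.2]
width: 0.805
14.08 [513.1  93.1  70.8] yyaw 1.375 F [-0.01 -0.34 -0.2 ] T [ 0.05 -0.04  0.  ] w 68.4
time: 14.75
tool_pos: [0.5142, 0.0931, 0.0729]
tcp_rot: [0.154, 1.563, -0.154]
wrist_force: [-2.9, -1.0, 9.7]
width: 0.406
14.75 [514.2  93.1  72.9] yyaw 1.3751 F [-2.94 -0.99  9.7 ] T [-0.16  0.46 -0.09] w 34.53
comp 103 mean 18.3 [ 8.4 18.9 26.9] zmax 74.0 [330 204  11  14]
comp 15 mean 41.5 [35.9 41.8 45.6] zmax 66.0 [341 214   4   6]
```

View pics/s12.png

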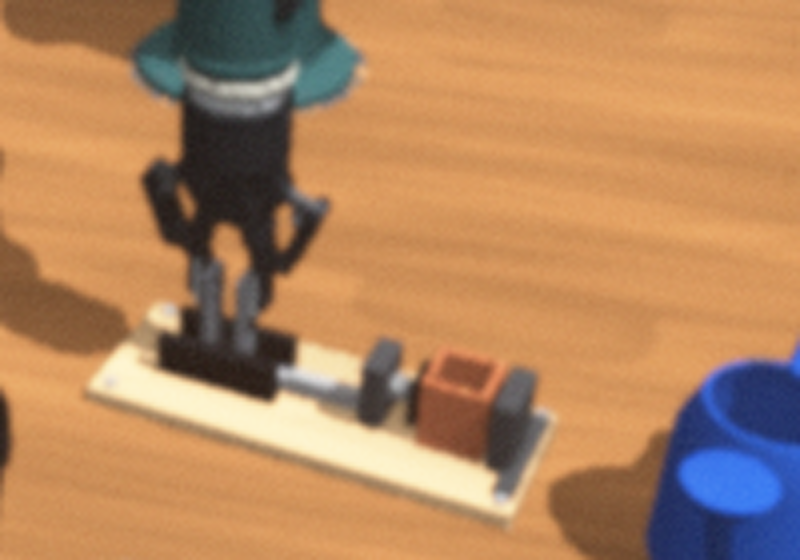

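```bash
python3 -m creep '[[110,[0,0,0],0],[60,[0,0,0],0],[50,[0,0,0],0],[50,[0,0,0],0],[50,[0,0,0],0],[50,[0,0,0],0],[50,[0,0,0],0],[50,[0,0,0],0]]'; python3 -m creep '[[80,[0,0,0],0],[95,[0,0,0],0],[110,[0,0,0],0],[120,[0,0,0],0],[130,[0,0,0],0],[130,[0,0,0],0],[130,[0,0,0],0],[130,[0,0,0],0]]' 40; python3 st.py
python3 - <<'E'
from jaw import *
p,d=read_camera("scene");cv2.imwrite("pics/s13.png",cv2.resize(p[120:260,240:440],None,fx=4,fy=4,interpolation=cv2.INTER_CUBIC));cv2.imwrite("pics/s13r.png",p);np.save("pics/s13.npy",d)
jaw(p,d);pot(p,d)
E
```

```text
time: 15.47
tool_pos: [0.5132, 0.0931, 0.0709]
tcp_rot: [0.154, 1.566, -0.154]
wrist_force: [0.2, -0.0, -0.9]
width: 0.8
time: 16.13
tool_pos: [0.5139, 0.0932, 0.0727]
tcp_rot: [0.154, 1.564, -0.154]
wrist_force: [-2.9, 0.6, 10.3]
width: 0.491
16.13 [513.9  93.2  72.7] yyaw 1.375 F [-2.91  0.64 10.31] T [-0.15  0.52 -0.05] w 41.71
comp 121 mean 28.7 [16.9 28.4 47.5] zmax 73.0 [333 205  13  16]
521 [[-72.7, -25.1, 23.6], [55.6, -22.5, 38.4], [71.5, -19.0, 56.7], [89.0, 16.8, 70.5], [99.6, 21.7, 148.7]]
```

View pics/s13.png

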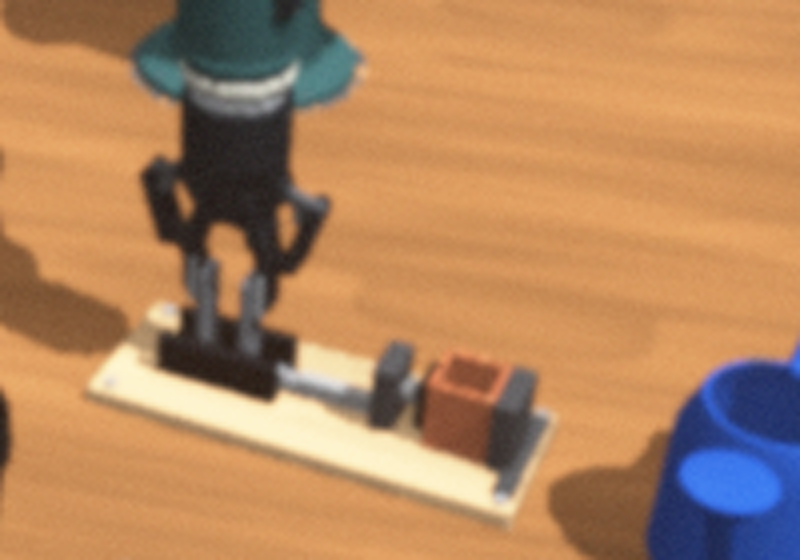

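```bash
python3 -m creep '[[136,[0,0,0],0],[142,[0,0,0],0],[148,[0,0,0],0],[153,[0,0,0],0],[153,[0,0,0],0],[153,[0,0,0],0],[153,[0,0,0],0],[153,[0,0,0],0]]' 40; python3 st.py
python3 - <<'E'
from jaw import *
p,d=read_camera("scene");cv2.imwrite("pics/s14.png",cv2.resize(p[190:250,300:390],None,fx=8,fy=8,interpolation=cv2.INTER_CUBIC));cv2.imwrite("pics/s14r.png",p);np.save("pics/s14.npy",d)
jaw(p,d);pot(p,d)
q=cv2.imread("pics/s12r.png");cv2.imwrite("pics/s12b.png",cv2.resize(q[190:250,300:390],None,fx=8,fy=8,interpolation=cv2.INTER_CUBIC))
E
```

```text
time: 16.85
tool_pos: [0.5141, 0.0931, 0.0733]
tcp_rot: [0.154, 1.564, -0.154]
wrist_force: [-5.3, -1.3, 13.2]
width: 0.401
16.85 [514.1  93.1  73.3] yyaw 1.375 F [-5.31 -1.32 13.24] T [-0.2   0.76  0.01] w 34.12
comp 115 mean 31.3 [19.7 31.2 47.4] zmax 75.0 [334 205  12  16]
519 [[-73.0, -24.7, 22.7], [56.0, -22.3, 38.4], [71.8, -19.0, 57.2], [88.6, 17.2, 70.5], [99.3, 22.0, 145.5]]
```

View pics/s14.png

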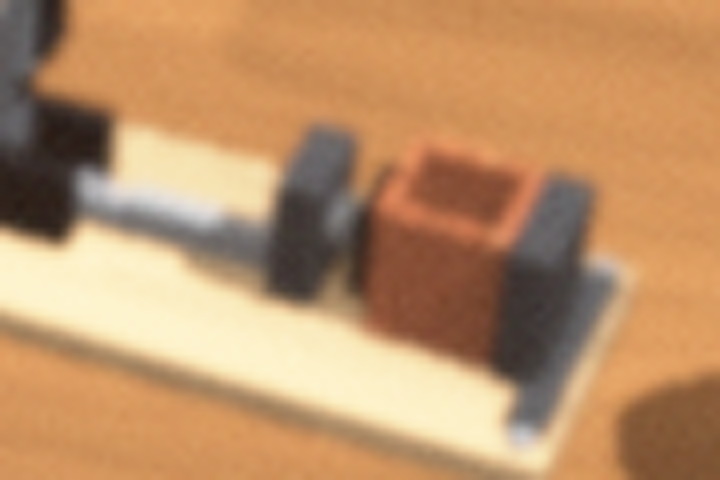

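View pics/s12b.png

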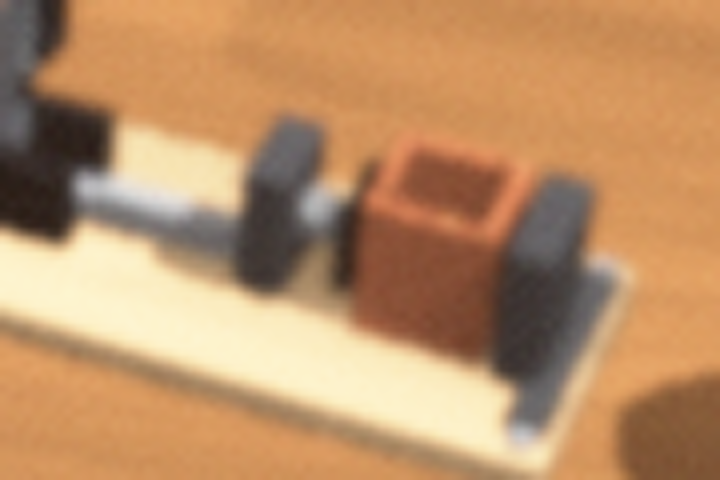

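```bash
python3 - <<'E'
import cv2,numpy as np
o=[]
for k,x,y in(("s11",322,198),("s12",326,199),("s14",330,201)):
    q=cv2.imread(f"pics/{k}r.png");o.append(cv2.resize(q[y:y+36,x:x+40],None,fx=6.5,fy=12,interpolation=cv2.INTER_CUBIC))
o=[cv2.resize(cv2.imread(f"pics/{k}r.png")[y:y+32,x:x+26],None,fx=10,fy=10,interpolation=cv2.INTER_CUBIC) for k,x,y in(("s11",324,200),("s12",328,201),("s14",332,202))]
cv2.imwrite("pics/cmp.png",np.hstack(o))
E
```

```text
(no output)
```

View pics/cmp.png

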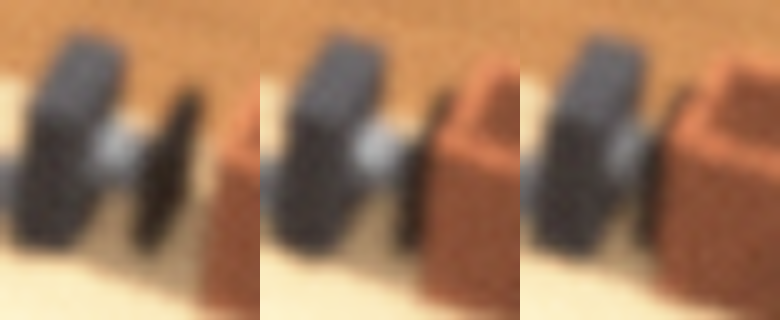

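The comparison picture (free, touching, now) shows the gap from jaw to pad shortened by about 13 px, so the pad is in by about 4 mm. There is still about 1 mm of lever travel left, and I'll use it for margin.

```bash
python3 -m creep '[[155,[0,0,0],0],[157,[0,0,0],0],[159,[0,0,0],0],[159,[0,0,0],0],[159,[0,0,0],0],[159,[0,0,0],0],[159,[0,0,0],0],[159,[0,0,0],0]]' 40; python3 st.py
python3 - <<'E'
from jaw import *
p,d=read_camera("scene");cv2.imwrite("pics/s15r.png",p);np.save("pics/s15.npy",d)
jaw(p,d);pot(p,d)
o=[cv2.resize(cv2.imread(f"pics/{k}r.png")[y:y+40,x:x+26],None,fx=10,fy=10,interpolation=cv2.INTER_CUBIC) for k,x,y in(("s11",324,200),("s15",332,202))]
o.append(cv2.resize(p[195:245,340:382],None,fx=8,fy=8,interpolation=cv2.INTER_CUBIC))
cv2.imwrite("pics/cmp2.png",np.hstack([o[0],o[1]]));cv2.imwrite("pics/s15.png",cv2.resize(p[120:260,240:440],None,fx=4,fy=4,interpolation=cv2.INTER_CUBIC))
E
```

```text
time: 17.57
tool_pos: [0.5141, 0.0931, 0.0735]
tcp_rot: [0.154, 1.564, -0.154]
wrist_force: [-4.7, -0.9, 14.3]
width: 0.374
17.57 [514.1  93.1  73.5] yyaw 1.3751 F [-4.66 -0.93 14.28] T [-0.2   0.89 -0.04] w 31.83
comp 117 mean 31.8 [20.9 32.1 46.9] zmax 74.0 [334 206  12  15]
523 [[-73.6, -25.2, 23.5], [54.5, -22.2, 39.7], [70.9, -19.1, 57.7], [88.1, 17.3, 70.1], [99.3, 21.9, 159.4]]
```

View pics/cmp2.png

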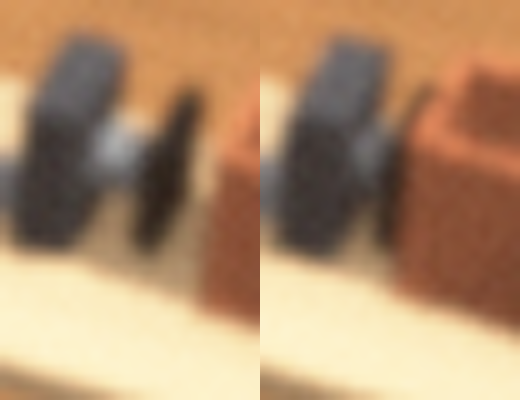

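View pics/s15.png

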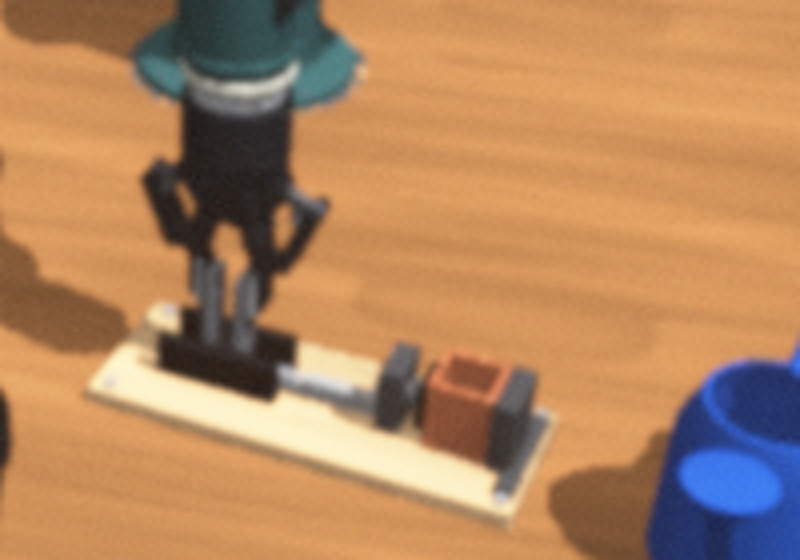

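The final picture shows the pot at (465,405) upright, square and flush with the fixed jaw, and the jaw-to-pad gap about 6 mm shorter than when free. The levers are fully squeezed and held, so I'm handing in.

```bash
python3 -c "
from workcell import finish_job
print(finish_job())"
```

```text
the job is handed in; nothing more can be done
None
```

The pot is clamped against the fixed jaw, and I handed the job in at about 17.6 s with the levers still squeezed. The hand-in returned no verdict.

- **Pot:** I lifted it off the turntable and turned it square to the clamp. I set it down on the board about 4 mm short of the fixed jaw and let go. In the last picture it stands upright, square and flush with the fixed jaw.
- **Clamp:** Three pumps of the levers, the last one done in small steps, moved the sliding jaw about 35 mm. The fingers never came near the sliding jaw.
- **Levers:** They are fully squeezed. The opening reads 31.8 mm, against 32 mm nominal, and the grip is set to 40 N.
- **Pad:** It is in by about 6 mm, which should be about 7 N. This comes only from the pictures and the jaw travel, since the pad is not sensed. The two estimates agreed within about 2 mm, and the allowed range is about 2 to 14 mm.
- **Other things:** I did not measure the bystanders again at the end. The arm made no unexpected contact, and the sprinkling can, the only one well in view in the last picture, looked unmoved.

The only sizeable wrist force at the end was about 14 N upward, mostly vertical. I put it down to the finger pads swinging forward against the levers as they closed.

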